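Blank off two vacuum ports

TASK

Close off the two upright vacuum ports before pump-down: on each port seat the centring ring of its size (black washer on an aluminium sleeve), and on top of that ring the plain steel blank cap of the same size, each fully home, flat and centred. The smallest ring and smallest cap fit no port: leave them, the grease jar and the glass flask standing where they are.

Things in the scene. Friction and masses are not known exactly. Their poses are not given: they have to be found in the camera images.
- port_large: large vacuum port, bolted to the bench (does not move): an upright steel stub on a round dark foot 86 mm across, with a round flange of 55 mm diameter on top whose flat upper face is 60 mm above the bench; round open bore of 42 mm diameter, 12 mm deep. A thin side nipple 58 mm long points along its +x, 28 mm up. Origin: centre of its underside; z up along the bore's axis.
- port_medium: medium vacuum port, bolted to the bench (does not move): an upright steel stub on a round dark foot 71 mm across, with a round flange of 40 mm diameter on top whose flat upper face is 60 mm above the bench; round open bore of 29 mm diameter, 12 mm deep. A thin side nipple 58 mm long points along its +x, 28 mm up. Origin: centre of its underside; z up along the bore's axis.
- ring_large: large centring ring, loose: black rubber washer 60 mm in diameter, 10 mm thick (6 to 16 mm above origin), on an aluminium sleeve standing out 6 mm below and above, tapering from 36 to 29 mm diameter at its ends; 22 mm high, already right way up. Origin: centre of its lower end; z its axis. Seated: sleeve in the bore (3 mm play), washer on the flange, origin 54 mm above the port's origin.
- ring_medium: medium centring ring, loose: black rubber washer 45 mm in diameter, 10 mm thick (6 to 16 mm above origin), on an aluminium sleeve standing out 6 mm below and above, tapering from 23 to 16 mm diameter at its ends; 22 mm high, already right way up. Origin: centre of its lower end; z its axis. Seated: sleeve in the bore (3 mm play), washer on the flange, origin 54 mm above the port's origin.
- ring_small: small centring ring, loose: black rubber washer 35 mm in diameter, 10 mm thick (6 to 16 mm above origin), on an aluminium sleeve standing out 6 mm below and above, tapering from 15 to 10 mm diameter at its ends; 22 mm high, already right way up. Origin: centre of its lower end; z its axis. Fits no port.
- cap_large: large blank cap, loose: a plain solid-topped steel disc 55 mm in diameter, 14 mm thick, lying flat, with a round recess of 42 mm diameter and 7 mm depth in its underside. Origin: centre of its underside; z is its axis, up. Seated: recess over the ring's upper sleeve (3 mm play), underside on its washer, origin 70 mm above the port's origin.
- cap_medium: medium blank cap, loose: a plain solid-topped steel disc 40 mm in diameter, 14 mm thick, lying flat, with a round recess of 29 mm diameter and 7 mm depth in its underside. Origin: centre of its underside; z is its axis, up. Seated: recess over the ring's upper sleeve (3 mm play), underside on its washer, origin 70 mm above the port's origin.
- cap_small: small blank cap, loose: a plain solid-topped steel disc 30 mm in diameter, 14 mm thick, lying flat, with a round recess of 20 mm diameter and 7 mm depth in its underside. Origin: centre of its underside; z is its axis, up. Fits no port.
- jar: grease jar, white plastic, round, 42 mm in diameter, 50 mm high, standing loose among the parts; stays where it is. Origin: centre of its underside.
- flask: small conical glass flask, 52 mm across its foot, 80 mm high, standing loose among the parts; stays where it is. Origin: centre of its underside.

How it is judged (in metres and radians):
At the end, for the whole second after the job is handed in: On the large port and on the medium port: the ring of that size seated (axis within 5 mm of the port's, its height within 3 mm of seated), and the cap of that size seated on the ring (axis within 8 mm of the port's, height within 3 mm of seated), both level within 0.08 rad, released and at rest (horizontal distance between ring_large and port_large below 0.005 m and horizontal distance between cap_large and port_large below 0.008 m and z of ring_large in the frame of port_large between 0.051 and 0.057 m and z of cap_large in the frame of port_large between 0.067 and 0.073 m and angle between each of ring_large, cap_large, ring_medium, cap_medium's own z axis and vertical below 0.08 rad and linear speed of each of ring_large, cap_large, ring_medium, cap_medium below 0.02 m/s and horizontal distance between ring_medium and port_medium below 0.005 m and horizontal distance between cap_medium and port_medium below 0.008 m and z of ring_medium in the frame of port_medium between 0.051 and 0.057 m and z of cap_medium in the frame of port_medium between 0.067 and 0.073 m); the robot touches nothing.
It fails at once if the small ring is moved more than 30 mm or tipped over (distance of ring_small from where it was at the start of the episode above 0.03 m or angle between ring_small's own z axis and vertical above 0.5 rad).
It fails at once if the small cap is moved more than 30 mm or tipped over (distance of cap_small from where it was at the start of the episode above 0.03 m or angle between cap_small's own z axis and vertical above 0.5 rad).
It fails at once if the grease jar is moved more than 30 mm or tipped over (distance of jar from where it was at the start of the episode above 0.03 m or angle between jar's own z axis and vertical above 0.5 rad).
It fails at once if the flask is moved more than 30 mm or tipped over (distance of flask from where it was at the start of the episode above 0.03 m or angle between flask's own z axis and vertical above 0.5 rad).
It also fails if it takes over 112 s, if anything falls off the work surface, if the arm or the gripper's body presses on something with over 40 N, if the wrist force passes 120 N, or if a joint passes its speed limit or range.

ROBOT

A 6-joint arm with a two-finger parallel gripper is mounted at the origin on the work surface. World frame = base frame: x ahead of the robot, y to its left, z up, the work surface at z = 0. Lengths are in mm, angles in rad, forces in N, time in s.
With the tool pointing down it reaches from about 350 to 975 mm from the base axis. Payload 4.9 kg.
Tool frame: the origin (TCP) lies at the very end of the fingers, on their centre line; the grasp point (between the pads) lies 19 mm behind it; z points along the fingers, y is the line along which they close (so a half turn about z gives the same grasp; the last joint's range is limited). The gripper opens to 85 mm and grips with 20 to 120 N. Pads are 22 mm wide; open, the fingers measure 114 mm over their backs; the gripper's body (76 mm by 85 mm) begins 54 mm behind the grasp point. The pads swing forward as they close: fully open they stand 13 mm farther back than shut.
Start: joints at [1.09, 0.053, 1.613, -0, 1.476, -0.119], TCP at [221.213, 584.522, 231.304] pointing down, gripper open.
Joint ranges: [-3.01, 3.01], [-1.01, 2.22], [0.06, 2.58], [-1.02, 4.17], [0.09, 2.62], [-3.14, 3.14]. Speed limits (rad/s): [2.57, 2.57, 3.14, 3.14, 3.14, 3.14].

INTERFACE

Orientations are given as a unit quaternion [w, x, y, z].
In Python, from workcell import robot gives the robot as it stands.
- The arm moves only by the tool jog_arm, never from a script. Its argument "deltas" is one flat list of numbers, 7 for each row, row after row: the shift along the tool's x, y, z in cm, then the turn, a rotation vector about the tool's x, y, z in degrees, then the closure, from 0 (fully open) to 1 (shut). A call has 1 to 12 rows; each row is the pose to reach, as a shift and turn from the pose commanded when the call began, along the tool's axes at that moment; what a row does not reach only later rows make up. A row lasts 1/10 s, in which the tool goes at most 50 mm and 8.59 degrees, less where a joint would pass 70% of its speed; a pose out of reach is approached as far as the arm can. A call with a gripper value outside its range is refused whole. The fingers move at their own pace and stop on an object; "newtons" is the grip in N (left out, the last holds). Time passes only in rows, so rows that repeat a pose let the fingers close. It gives the time, the measured TCP pose, the force, the opening and the grip force at its end, in the units of the state.
- robot.sense(): the state, without advancing time (a new reading comes with each control period).
- robot.get_image(name): name is "side" or "top" or "wrist"; returns a dict with "frame" (400x640x3 uint8, red, green, blue), "fx", "fy", "cx", "cy" (pixels), "position" and "orientation" of the camera in the world; the wrist camera has in their place "T_tool_cam" (4x4, takes a point from camera to tool coordinates, whose origin is the TCP and whose axes are the flange's). Camera axes: x right, y up, looking along -z (the intrinsics and any distortion apply to the point x, -y, -z); pixel columns grow to the right and rows downward; lengths in mm; the calibration is good to about 2 mm. A picture is of the moment at which its call begins: read the wrist's pose just before it. There is no depth.
- robot.finish_job(): hands the job in; it is judged then, once.
Trained networks look in a picture, given as the dict that the camera call returned (one of the last four; its "shot" number tells which), for a name from the list of things; names that differ only in an ending like _2 or _b are one class to them, and where a whole thing is asked for, a point or a joint stands for the part that bears it (a point fixed in the world has none). Each returns a list of dicts, best first, with "conf" (0 to 1); they miss things now and then, are a little off and sometimes report something else, mostly with a low value. They report only what shows in the picture. A call takes as long as a camera call.
- robot.boxes_of(name, picture): "rect" ([left, top, right, bottom] in pixels, round what is visible of it).
- robot.silhouettes(name, picture): "mask" (400x640 bool, what is visible of it) and "rect" ([left, top, right, bottom] in pixels, round what is visible of it).
- robot.mark_of(name, picture): "pixel" ([column, row] in pixels: a listed point, or the origin of a listed thing).
The state is a dict: "time_s": time; "joint_pos": joint angles; "qvel": joint speeds; "joint_torque": joint torques, N m; "tcp_pos": TCP position; "eef_rot": TCP orientation; "ft_force": force on the tool from outside, world axes, zero at the start; "ft_torque": the same for the moment, N m; "grip_width": finger opening in mm; "finger_force": force on a finger pad.
Only numpy, scipy, OpenCV 4.12 (cv2) and the standard library are available. Lean on these libraries where they do the work, as an engineer would, in place of code of your own. Each camera call takes 0.05 s, during which the arm holds its last target. There are 200 camera calls.

## Working session

There is one attempt and no reset: what is moved stays moved. The work goes in short steps, Python scripts to look and compute and a tool call to move; the robot and the scene stay as the last step left them, time stands still between calls to the robot, and variables do not carry over. Pictures are saved under pics/ and viewed, at most 14 in all, crops included, and the job is handed in when it is done.

Besides the shell and the picture viewer there is one more tool, called after "Emit:" as name(argument=value, ...) on one line, values as JSON. jog_arm: Moves the arm, as the interface text tells. Its arguments: {"type":"object","properties":{"deltas":{"type":"array","items":{"type":"number"}},"newtons":{"type":"number"}},"required":["deltas"]}

```bash
mkdir -p pics; ls; cat > h.py <<'E'
import numpy as np, cv2
from workcell import robot
from scipy.spatial.transform import Rotation as R
def ray(p,px):
    d=np.array([(px[0]-p['cx'])/p['fx'],-(px[1]-p['cy'])/p['fy'],-1.0])
    q=p['orientation']; M=R.from_quat([q[1],q[2],q[3],q[0]]).as_matrix()
    return np.array(p['position']),M@d
def at(p,px,z):
    o,d=ray(p,px); return (o+d*(z-o[2])/d[2])
def proj(p,P):
    q=p['orientation']; M=R.from_quat([q[1],q[2],q[3],q[0]]).as_matrix()
    c=M.T@(np.array(P)-p['position']); return np.array([p['cx']+p['fx']*c[0]/-c[2],p['cy']-p['fy']*c[1]/-c[2]])
def save(p,n,img=None): cv2.imwrite('pics/'+n,cv2.cvtColor(p['frame'] if img is None else img,cv2.COLOR_RGB2BGR))
N=['port_large','port_medium','ring_large','ring_medium','ring_small','cap_large','cap_medium','cap_small','jar','flask']
E
python3 - <<'E'
from h import *
t=robot.get_image('top'); s=robot.get_image('side')
save(t,'t0.png');save(s,'s0.png')
print({k:v for k,v in t.items() if k!='frame'});print({k:v for k,v in s.items() if k!='frame'})
for n in N:
    for nm,p in(('t',t),('s',s)):
        for d in robot.silhouettes(n,p)[:2]: print(n,nm,'sil',round(d['conf'],2),np.round(d['rect']))
        for d in robot.mark_of(n,p)[:2]: print(n,nm,'mark',round(d['conf'],2),np.round(d['pixel'],1),np.round(at(p,d['pixel'],0)[:2]))
print(robot.sense())
E
```

```text
pics
{'fx': 464.6560604890268, 'fy': 464.6560604890268, 'cx': 321.32934962158896, 'cy': 203.4645495622497, 'position': array([ 400.62372494,  -58.18047084, 1108.43431338]), 'orientation': array([-0.70280031, -0.04505995,  0.03471793,  0.70910929]), 'shot': 1}
{'fx': 383.1600285866804, 'fy': 383.1600285866804, 'cx': 314.96548586778, 'cy': 200.1343997612096, 'position': array([ 248.71472686, -637.02681825,  501.42502897]), 'orientation': array([ 0.8659387 ,  0.44721438, -0.09941334, -0.20066502]), 'shot': 2}
port_large t sil 0.77 [174. 140. 209. 187.]
port_large t mark 0.95 [195.3 164.6] [625. 264.]
port_large s sil 0.86 [277. 124. 310. 155.]
port_medium t sil 0.82 [196. 218. 224. 258.]
port_medium t mark 0.88 [211.4 241.7] [437. 221.]
port_medium s sil 0.62 [220. 144. 257. 175.]
port_medium s mark 0.75 [233.8 164.1] [434. 238.]
ring_large t sil 0.63 [264. 166. 292. 188.]
ring_large t mark 0.8 [281.8 178.2] [589.  53.]
ring_large t mark 0.2 [337.1 242.6] [432. -79.]
ring_large s sil 0.75 [305. 172. 332. 185.]
ring_large s sil 0.34 [347. 333. 373. 364.]
ring_medium t sil 0.73 [458. 227.
[... 1397 characters left out ...]
ray([ 1.08999969e+00,  5.27322672e-02,  1.61293304e+00, -6.05665761e-06,
        1.47597974e+00, -1.19026337e-01]), 'qvel': array([ 6.81439392e-05,  7.53899475e-04,  2.98443922e-04,  6.58452728e-04,
       -1.43713160e-03,  1.29823429e-03]), 'joint_torque': array([-1.22618043e-03, -3.93659985e+01, -3.70455658e+01, -1.35283235e-04,
        4.11165065e-04,  2.51796791e-06]), 'tcp_pos': array([221.21022398, 584.51375686, 231.26379068]), 'eef_rot': array([-4.85934944e-06,  1.79900071e-01,  9.83684890e-01, -2.59181987e-05]), 'ft_force': array([-0.58182591, -0.17858868,  0.40518053]), 'ft_torque': array([-0.00709194, -0.03318557, -0.01376436]), 'finger_force': 0.0, 'grip_width': 85.34555674638312}
```

View images.

```bash
python3 -c "
import cv2
a=cv2.imread('pics/t0.png');cv2.imwrite('pics/t0c.png',cv2.resize(a[120:280,160:500],(800,376),interpolation=cv2.INTER_CUBIC))
a=cv2.imread('pics/s0.png');cv2.imwrite('pics/s0c.png',cv2.resize(a[110:380,200:470],(600,600),interpolation=cv2.INTER_CUBIC))"
```

```text
(no output)
```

View pics/t0c.png

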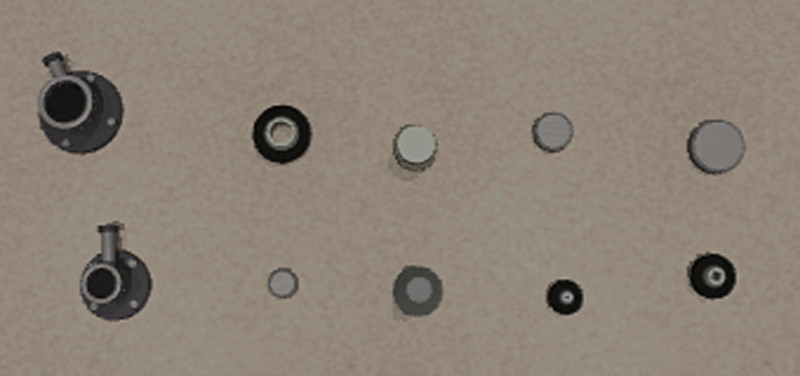

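View pics/s0c.png

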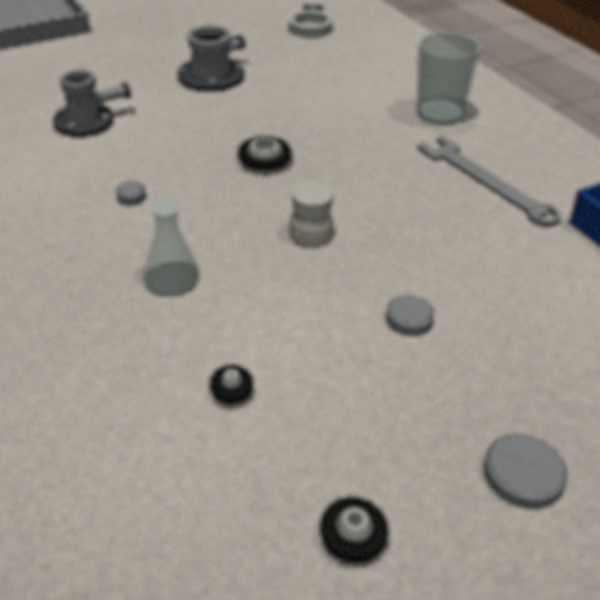

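The top view shows the two ports at left, at about px (190,163) and (205,241). The upper row runs ring_large (279,176), jar, cap_medium (395,175), cap_large (464,182). The lower row runs cap_small, flask, ring_small, ring_medium (462,237). The side view gives the same layout. Next I'll hover over the ports.

Emit:
jog_arm(deltas=[-41.1,-21.3,-6.9,0,0,-20.7,0,-41.1,-21.3,-6.9,0,0,-20.7,0,-41.1,-21.3,-6.9,0,0,-20.7,0,-41.1,-21.3,-6.9,0,0,-20.7,0,-41.1,-21.3,-6.9,0,0,-20.7,0,-41.1,-21.3,-6.9,0,0,-20.7,0,-41.1,-21.3,-6.9,0,0,-20.7,0,-41.1,-21.3,-6.9,0,0,-20.7,0,-41.1,-21.3,-6.9,0,0,-20.7,0,-41.1,-21.3,-6.9,0,0,-20.7,0,-41.1,-21.3,-6.9,0,0,-20.7,0,-41.1,-21.3,-6.9,0,0,-20.7,0], newtons=50)

```text
time_s: 3.3
tcp_pos: [530.2, 239.8, 300.2]
eef_rot: [-0.0, 0.001, 1.0, 0.0]
ft_force: [-1.0, 0.2, 0.2]
grip_width: 85.4
finger_force: 0.0
```

```bash
cat >> h.py <<'E'
def wrist():
    s=robot.sense(); p=robot.get_image('wrist'); q=s['eef_rot']
    T=np.eye(4);T[:3,:3]=R.from_quat([q[1],q[2],q[3],q[0]]).as_matrix();T[:3,3]=s['tcp_pos']
    C=T@np.array(p['T_tool_cam']); x=R.from_matrix(C[:3,:3]).as_quat()
    p['position']=C[:3,3];p['orientation']=[x[3],*x[:3]]; p['tcp']=s['tcp_pos'];p['q']=q
    return p
E
python3 - <<'E'
from h import *
w=wrist();save(w,'w1.png');print({k:v for k,v in w.items() if k!='frame'})
for n in N[:3]:
    for d in robot.silhouettes(n,w)[:2]: print(n,'sil',round(d['conf'],2),np.round(d['rect']))
    for d in robot.mark_of(n,w)[:2]: print(n,'mark',round(d['conf'],2),np.round(d['pixel'],1),np.round(at(w,d['pixel'],0)[:2]))
print([proj(w,P) for P in ([625,264,60],[437,221,60])])
E
```

```text
{'fx': 337.377145948406, 'fy': 337.377145948406, 'cx': 320.81463735318107, 'cy': 198.04835045291864, 'T_tool_cam': array([[ 2.27196056e-04,  9.53926052e-01,  3.00041724e-01,
         7.69094391e+01],
       [ 9.99999959e-01, -1.64167365e-04, -2.35275681e-04,
         3.65403454e-01],
       [-1.75178542e-04,  3.00041765e-01, -9.53926050e-01,
        -1.42778886e+02],
       [ 0.00000000e+00,  0.00000000e+00,  0.00000000e+00,
         1.00000000e+00]]), 'shot': 3, 'position': array([453.3293783 , 240.17133839, 442.98348123]), 'orientation': [np.float64(0.6993731741295769), np.float64(-0.10700051195739005), np.float64(-0.10724897475339631), np.float64(0.6985167937588347)], 'tcp': array([530.15676434, 239.75137781, 300.16057717]), 'q': array([-2.85413797e-04,  6.85443618e-04,  9.99999709e-01,  1.77942923e-04])}
port_large sil 0.78 [309. 183. 376. 265.]
port_large mark 0.64 [340.2 215.7] [618. 267.]
port_medium sil 0.74 [282.  49. 340. 133.]
port_medium mark 0.91 [309.4  80.1] [439. 226.]
port_medium mark 0.56 [342.5 212.5] [614. 270.]
ring_large sil 0.71 [164. 180. 210. 223.]
[array([340.09601299, 237.75614508]), array([302.66574012,  76.14829294])]
```

View pics/w1.png

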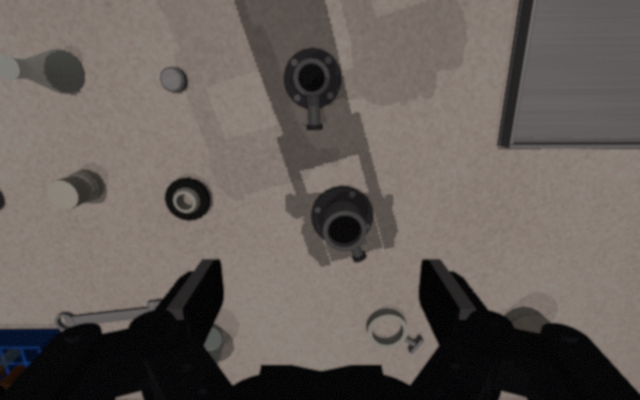

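The wrist view shows the port bores at px (344,229) for large and (312,77) for medium, and ring_large at (188,199). I'll refine these by fitting.

```bash
cat >> h.py <<'E'
def dark(p,c,r=22,z=60,thr=None):
    g=cv2.cvtColor(p['frame'],cv2.COLOR_RGB2GRAY).astype(np.uint8)
    x,y=int(c[0]),int(c[1]); sub=cv2.GaussianBlur(g[y-r:y+r,x-r:x+r],(3,3),0)
    t=thr or (int(sub[r-2:r+3,r-2:r+3].mean())+12)
    n,l,st,ce=cv2.connectedComponentsWithStats((sub<t).astype(np.uint8))
    k=l[r,r]; c2=ce[k]+[x-r,y-r]
    return c2,st[k],at(p,c2,z)
def blob(p,name,z):
    out=[]
    for d in robot.silhouettes(name,p)[:2]:
        m=d['mask'].astype(np.uint8); cs,_=cv2.findContours(m,cv2.RETR_EXTERNAL,cv2.CHAIN_APPROX_NONE)
        c=max(cs,key=cv2.contourArea); h=cv2.convexHull(c); M=cv2.moments(h); px=(M['m10']/M['m00'],M['m01']/M['m00'])
        P=at(p,px,z); d0=np.linalg.norm(P-p['position']); 
        print(name,round(d['conf'],2),np.round(px,1),'P',np.round(P[:2],1),'dia~',round(2*np.sqrt(M['m00']/np.pi)*d0/p['fx'],1))
    return
E
python3 - <<'E'
from h import *
w=wrist()
print(dark(w,(344,229)),dark(w,(312,77)))
g=cv2.cvtColor(w['frame'],cv2.COLOR_RGB2GRAY); print(g[229,320:370]); print(g[77,290:335])
blob(w,'ring_large',11)
t=robot.get_image('top')
for n,z in (('ring_large',11),('cap_large',7),('cap_medium',7),('ring_medium',11)): blob(t,n,z)
E
```

```text
(array([343.19645733, 229.95169082]), array([  6,  10,  31,  26, 621], dtype=int32), array([614.15276868, 268.63928572,  60.        ])) (array([310.68316832,  77.91089109]), array([  9,  10,  25,  27, 505], dtype=int32), array([438.39121737, 230.13043819,  60.        ]))
[35 40 53 64 67 64 56 40 18 10 10  8  5  8 10 11 10 10 11  9 12  8  9  5
 10 12  8  6 10 14 10 11  6  8  7 10  7  7 15 25 40 56 64 65 63 58 55 55
 59 68]
[33 37 47 59 67 66 59 47 27 19 15 11 15 15 17 14 15 15 12 17 14 13 13 15
 14 10 14 11 13 12 11  7 14 21 41 55 59 58 52 38 30 28 29 28 29]
ring_large 0.7 [185.7 199.2] P [590.4  59.6] dia~ 63.5
ring_large 0.57 [279.4 176.9] P [590.2  57.3] dia~ 55.7
cap_large 0.94 [464.  181.6] P [ 574.8 -383.6] dia~ 58.8
cap_medium 0.57 [395.  175.9] P [ 590.2 -219.5] dia~ 38.4
ring_medium 0.51 [462.8 237. ] P [ 442.6 -374. ] dia~ 46.1
```

Emit:
jog_arm(deltas=[-8.5,2.8,10,0,0,0,0,-8.5,2.8,10,0,0,0,0,-8.5,2.8,10,0,0,0,0,-8.5,2.8,10,0,0,0,0,-8.5,2.8,10,0,0,0,0,-8.5,2.8,10,0,0,0,0])

```text
time_s: 4.6
tcp_pos: [615.6, 267.9, 202.6]
eef_rot: [0.001, 0.0, 1.0, 0.0]
ft_force: [0.4, 0.3, 0.9]
grip_width: 85.7
finger_force: 0.0
```

```bash
cat > f.py <<'E'
from h import *
import sys
w=wrist(); save(w,sys.argv[1]); print(w['tcp'])
c=proj(w,[float(sys.argv[2]),float(sys.argv[3]),60]); print(c)
for t in (25,35,45): print(dark(w,c,40,60,t))
t=robot.get_image('top')
for cc in ((187.6,163.3),(202.9,240.3)): print('top',dark(t,cc,12,60,40),dark(t,cc,12,60))
E
python3 f.py w2.png 614.5 268.5
```

```text
[615.58389889 267.9407352  202.6115693 ]
[320.81848765 182.39803388]
(array([321.01086957, 182.43550725]), array([  20,   20,   43,   42, 1380], dtype=int32), array([614.53394993, 268.66814129,  60.        ]))
(array([321.11345646, 182.74736148]), array([  19,   20,   45,   43, 1516], dtype=int32), array([614.8159232 , 268.75781952,  60.        ]))
(array([321.18006042, 183.18670695]), array([  18,   19,   47,   46, 1655], dtype=int32), array([615.21341523, 268.81609354,  60.        ]))
top (array([187.54460094, 163.15962441]), array([  5,   4,  16,  17, 213], dtype=int32), array([616.02106273, 264.17487816,  60.        ])) (array([187.5245098 , 163.28431373]), array([  5,   4,  16,  17, 204], dtype=int32), array([615.72952718, 264.21422406,  60.        ]))
top (array([202.75728155, 240.12621359]), array([  8,   7,  11,  12, 103], dtype=int32), array([438.8120947 , 225.31829923,  60.        ])) (array([202.73913043, 240.06521739]), array([ 8,  7, 10, 11, 92], dtype=int32), array([438.94996214, 225.36233029,  60.        ]))
```

View pics/w2.png

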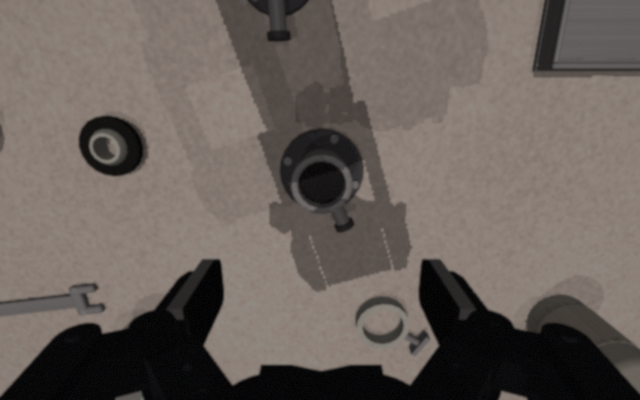

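The large port bore is at px (321,183), centred between the fingers, which gives (615, 268.5). Next is the ring_large hover.

Emit:
jog_arm(deltas=[2.5,-20.8,5,0,0,0,0,2.5,-20.8,5,0,0,0,0,2.5,-20.8,5,0,0,0,0,2.5,-20.8,5,0,0,0,0,2.5,-20.8,5,0,0,0,0,2.5,-20.8,5,0,0,0,0,2.5,-20.8,5,0,0,0,0])

```text
time_s: 5.4
tcp_pos: [590.7, 60.5, 151.9]
eef_rot: [0.001, 0.0, 1.0, 0.0]
ft_force: [-0.3, -0.1, 0.2]
grip_width: 85.2
finger_force: 0.0
```

```bash
python3 - <<'E'
from h import *
w=wrist(); save(w,'w3.png'); print(w['tcp'])
blob(w,'ring_large',11)
c=proj(w,[590,59.6,16]);print(c)
E
```

```text
[590.7479002   60.46640317 151.8711612 ]
ring_large 0.56 [320.3 183.5] P [590.2  60.6] dia~ 59.2
[319.17459155 184.86402061]
```

View pics/w3.png

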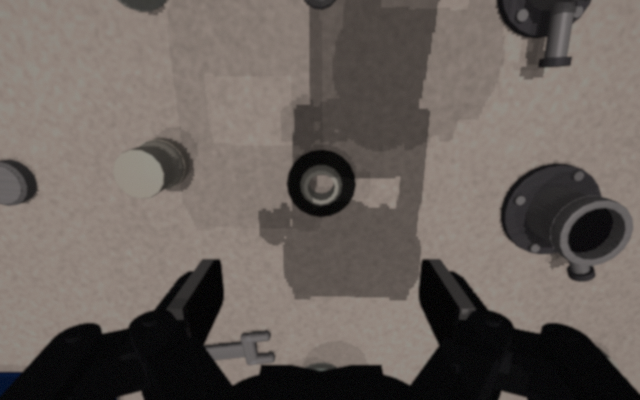

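Ring_large is centred between the fingers at px (321,184). Descending now.

Emit:
jog_arm(deltas=[0,0,5,0,0,0,0,0,0,9,0,0,0,0,0,0,12,0,0,0,0,0,0,13.5,0,0,0,0,0,0,14.2,0,0,0,0,0,0,14.6,0,0,0,0,0,0,14.8,0,0,0,0,0,0,14.8,0,0,0,0,0,0,14.8,0,0,0,0])

```text
time_s: 6.4
tcp_pos: [591.1, 59.7, 3.6]
eef_rot: [0.001, 0.0, 1.0, -0.0]
ft_force: [0.4, -0.8, 0.7]
grip_width: 85.2
finger_force: 0.0
```

Emit:
jog_arm(deltas=[0,0,0.5,0,0,0,0,0,0,0.5,0,0,0,0.3,0,0,0.5,0,0,0,1,0,0,0.5,0,0,0,1,0,0,0.5,0,0,0,1,0,0,0.5,0,0,0,1,0,0,0.5,0,0,0,1,0,0,0.5,0,0,0,1,0,0,0.5,0,0,0,1], newtons=40)

```text
time_s: 7.3
tcp_pos: [590.4, 59.8, -2.5]
eef_rot: [0.0, 0.0, 1.0, -0.0]
ft_force: [-0.3, -0.8, 3.5]
grip_width: 58.4
finger_force: 42.9
```

Emit:
jog_arm(deltas=[0,0,-2,0,0,0,1,0,0,-6,0,0,0,1,0,0,-10,0,0,0,1,-0.4,3,-12,0,0,0,1,-0.9,7,-12,0,0,0,1,-1.4,11.5,-12,0,0,0,1,-1.9,16,-12,0,0,0,1,-2.3,19.5,-12,0,0,0,1,-2.4,20.9,-11,0,0,0,1,-2.4,20.9,-9.5,0,0,0,1,-2.4,20.9,-9,0,0,0,1,-2.4,20.9,-9,0,0,0,1])

```text
time_s: 8.5
tcp_pos: [612.6, 266.7, 84.3]
eef_rot: [-0.002, 0.001, 1.0, -0.001]
ft_force: [0.4, 0.1, -0.9]
grip_width: 58.5
finger_force: 43.1
```

```bash
python3 - <<'E'
from h import *
w=wrist(); save(w,'w4.png'); print(w['tcp'],robot.sense()['grip_width'])
s=robot.get_image('side'); c=proj(s,[615,268,70]);x,y=map(int,c);print(c)
im=s['frame'][y-40:y+40,x-50:x+50]; im=cv2.resize(im,None,fx=5,fy=5,interpolation=cv2.INTER_CUBIC)
save(s,'s4.png',np.hstack([cv2.resize(im,(500,400)),w['frame'][:400,170:470]]))
E
```

```text
[612.5777371  266.70902869  84.30878537] 58.249622933960985
[292.10244373 121.77826333]
```

View pics/s4.png

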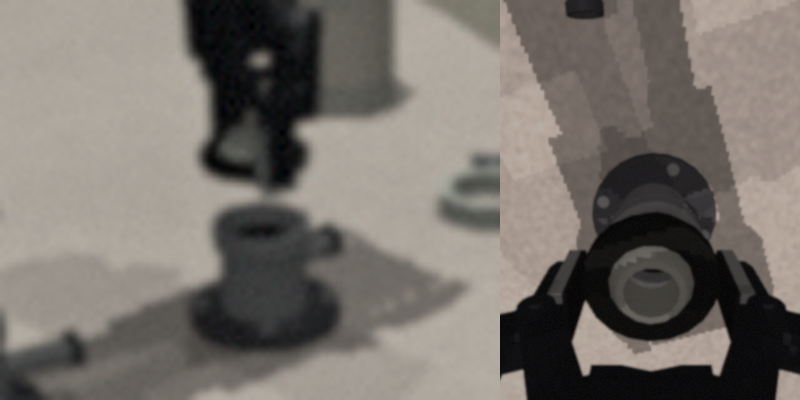

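The ring is held level just above the port. I'll correct by about 2 mm and lower it.

Emit:
jog_arm(deltas=[-0.2,0.2,0.8,0,0,0,1,-0.2,0.2,1.6,0,0,0,1,-0.2,0.2,2,0,0,0,1,-0.2,0.2,2,0,0,0,1,-0.2,0.2,2,0,0,0,1])

```text
time_s: 9.1
tcp_pos: [616.1, 270.8, 67.1]
eef_rot: [-0.0, 0.0, 1.0, -0.0]
ft_force: [0.2, 0.4, -0.7]
grip_width: 58.1
finger_force: 43.1
```

```bash
python3 - <<'E'
from h import *
w=wrist();c=proj(w,[614.8,268.7,w['tcp'][2]+13.5]);print(w['tcp'],c,robot.sense()['tcp_pos'])
g=cv2.cvtColor(w['frame'],cv2.COLOR_RGB2GRAY)
# washer outline: dark ring -> col/row profile
print(g[200:360:4,321]); r=int(c[1]); print(g[r,230:420:4])
E
```

```text
[616.1027482  270.79293111  67.05796852] [315.03738704 275.06180405] [616.3398991  270.85748749  67.44271188]
[ 50  59  65  48  10   9   9  13  10  18  22  26  97  74  70  76  80  61
   9   7  14  50  60  65  66  64  65  65  67  72 100  46  16  12  10  49
 111 112 111 151]
[66 65 60 13 10  9 13 11 14 14 12 11 17 66 70 74 79 79 50  7 10  9  4  9
  8 10  9 22 75 81 77 71 68 40 12 13 11 13 12 10  7  3  7 38 64 65 63 17]
```

Emit:
jog_arm(deltas=[0.1,-0.2,0,0,0,0,1,0.1,-0.2,0.4,0,0,0,1,0.1,-0.2,0.8,0,0,0,1,0.1,-0.2,1.1,0,0,0,1,0.1,-0.2,1.3,0,0,0,1,0.1,-0.2,1.4,0,0,0,1,0.1,-0.2,1.4,0,0,0,1])

```text
time_s: 9.85
tcp_pos: [615.1, 268.8, 53.0]
eef_rot: [-0.0, 0.0, 1.0, -0.0]
ft_force: [-0.6, 0.0, 0.0]
grip_width: 58.3
finger_force: 43.1
```

Emit:
jog_arm(deltas=[0,0,0.1,0,0,0,1,0,0,0.1,0,0,0,0.2,0,0,0.1,0,0,0,0.1,0,0,0.1,0,0,0,0,0,0,0,0,0,0,0,0,0,-2,0,0,0,0,0,0,-6,0,0,0,0,0,0,-11,0,0,0,0,0,0,-15,0,0,0,0,0,0,-15,0,0,0,0,0,0,-15,0,0,0,0])

```text
time_s: 10.95
tcp_pos: [616.0, 269.1, 205.4]
eef_rot: [0.002, 0.0, 1.0, 0.001]
ft_force: [-0.0, 1.2, -0.2]
grip_width: 85.4
finger_force: 0.0
```

```bash
python3 - <<'E'
from h import *
w=wrist(); print(w['tcp'])
blob(w,'ring_large',65)
s=robot.get_image('side'); c=proj(s,[615,268,70]);x,y=map(int,c)
im=cv2.resize(s['frame'][y-40:y+40,x-50:x+50],(500,400),interpolation=cv2.INTER_CUBIC)
save(s,'s5.png',np.hstack([im,w['frame'][:400,170:470]]))
E
```

```text
[616.02480735 269.0911897  205.38910653]
ring_large 0.95 [320.1 183.8] P [615.6 269.1] dia~ 58.5
```

View pics/s5.png

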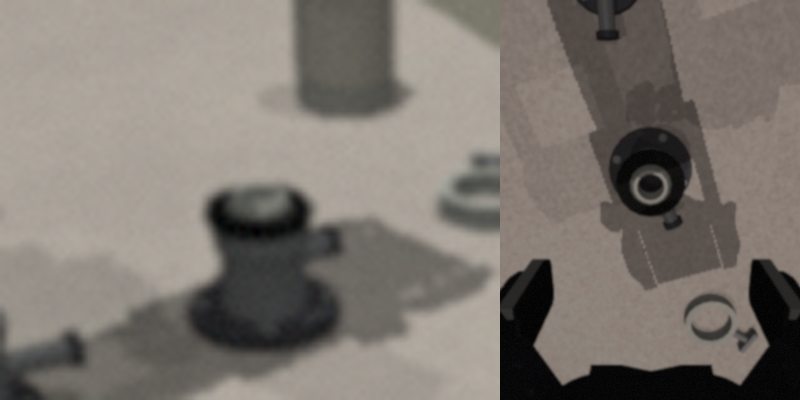

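Ring_large is seated level, at (615.5, 269). Now to cap_large.

Emit:
jog_arm(deltas=[4,-65.1,5.5,0,0,0,0,4,-65.1,5.5,0,0,0,0,4,-65.1,5.5,0,0,0,0,4,-65.1,5.5,0,0,0,0,4,-65.1,5.5,0,0,0,0,4,-65.1,5.5,0,0,0,0,4,-65.1,5.5,0,0,0,0,4,-65.1,5.5,0,0,0,0,4,-65.1,5.5,0,0,0,0,4,-65.1,5.5,0,0,0,0,4,-65.1,5.5,0,0,0,0,4,-65.1,5.5,0,0,0,0])

```text
time_s: 12.3
tcp_pos: [576.7, -329.2, 150.2]
eef_rot: [-0.002, 0.0, 1.0, 0.001]
ft_force: [0.5, 0.4, 0.2]
grip_width: 85.3
finger_force: 0.0
```

Emit:
jog_arm(deltas=[0,-5.1,0,0,0,0,0,0,-5.1,0,0,0,0,0,0,-5.1,0,0,0,0,0,0,-5.1,0,0,0,0,0])

```text
time_s: 12.7
tcp_pos: [577.8, -377.4, 151.3]
eef_rot: [-0.001, -0.0, 1.0, 0.001]
ft_force: [0.5, 1.0, -0.4]
grip_width: 85.3
finger_force: 0.0
```

```bash
cat > c.py <<'E'
from h import *
import sys
w=wrist(); print(w['tcp']); blob(w,sys.argv[1],float(sys.argv[2]))
w=wrist(); print(w['tcp']); blob(w,sys.argv[1],float(sys.argv[2]))
E
python3 c.py cap_large 7
```

```text
[ 577.79691459 -377.4375775   151.27870055]
cap_large 0.92 [316.2 178.6] P [ 573.  -380.7] dia~ 55.2
[ 578.33357549 -377.13396752  152.2435278 ]
cap_large 0.92 [315.9 177.6] P [ 573.1 -380.8] dia~ 54.8
```

Emit:
jog_arm(deltas=[0.5,-0.35,4,0,0,0,0,0.5,-0.35,9,0,0,0,0,0.5,-0.35,12,0,0,0,0,0.5,-0.35,13.5,0,0,0,0,0.5,-0.35,14.2,0,0,0,0,0.5,-0.35,14.6,0,0,0,0,0.5,-0.35,14.8,0,0,0,0,0.5,-0.35,14.8,0,0,0,0])

```text
time_s: 13.7
tcp_pos: [574.3, -383.2, 6.7]
eef_rot: [0.001, 0.0, 1.0, -0.001]
ft_force: [0.2, 0.3, -0.5]
grip_width: 85.4
finger_force: 0.0
```

Emit:
jog_arm(deltas=[0.1,0.2,0.5,0,0,0,0,0.1,0.2,0.6,0,0,0,0,0.1,0.2,0.6,0,0,0,0.3,0.1,0.2,0.6,0,0,0,1,0.1,0.2,0.6,0,0,0,1,0.1,0.2,0.6,0,0,0,1,0.1,0.2,0.6,0,0,0,1,0.1,0.2,0.6,0,0,0,1,0.1,0.2,0.6,0,0,0,1,0.1,0.2,0.6,0,0,0,1], newtons=60)

```text
time_s: 14.7
tcp_pos: [572.7, -380.9, -0.4]
eef_rot: [0.001, 0.0, 1.0, -0.0]
ft_force: [-0.1, -0.2, 4.8]
grip_width: 52.6
finger_force: 63.3
```

Emit:
jog_arm(deltas=[0,0,0,0,0,0,0.2,0,0,0,0,0,0,0.2,0,0,-0.2,0,0,0,0.2,0,0,-0.25,0,0,0,1,0,0,-0.25,0,0,0,1,0,0,-0.25,0,0,0,1,0,0,-0.25,0,0,0,1,0,0,-0.25,0,0,0,1,0,0,-0.25,0,0,0,1,0,0,-0.25,0,0,0,1])

```text
time_s: 15.7
tcp_pos: [572.4, -380.6, 1.7]
eef_rot: [0.0, 0.0, 1.0, -0.0]
ft_force: [-1.2, -0.1, 2.9]
grip_width: 52.3
finger_force: 63.1
```

Emit:
jog_arm(deltas=[0,0,-2,0,0,0,1,0,0,-6,0,0,0,1,0,0,-10,0,0,0,1,-0.2,2.5,-13,0,0,0,1,-0.5,6.5,-15,0,0,0,1,-0.8,11,-15,0,0,0,1,-1,15.5,-15,0,0,0,1,-1.3,20,-15,0,0,0,1,-1.6,24.5,-15,0,0,0,1,-1.9,29,-15,0,0,0,1,-2.2,33.5,-15,0,0,0,1,-2.5,38,-15,0,0,0,1])

```text
time_s: 16.9
tcp_pos: [596.4, 1.5, 150.0]
eef_rot: [-0.001, 0.0, 1.0, 0.0]
ft_force: [0.6, 0.5, -1.7]
grip_width: 52.4
finger_force: 63.1
```

Emit:
jog_arm(deltas=[-0.3,4.5,0,0,0,0,1,-0.6,9,0,0,0,0,1,-0.9,13.5,0,0,0,0,1,-1.2,18,0,0,0,0,1,-1.5,22.5,0,0,0,0,1,-1.8,26,1,0,0,0,1,-1.8,27,2,0,0,0,1,-1.8,27,3,0,0,0,1,-1.8,27,4,0,0,0,1,-1.8,27,4.5,0,0,0,1,-1.8,27,4.5,0,0,0,1,-1.8,27,4.5,0,0,0,1])

```text
time_s: 18.1
tcp_pos: [615.9, 268.5, 106.6]
eef_rot: [0.0, 0.001, 1.0, -0.0]
ft_force: [0.6, -0.5, -1.8]
grip_width: 52.1
finger_force: 63.2
```

```bash
python3 - <<'E'
from h import *
w=wrist(); print(w['tcp'],robot.sense()['grip_width'])
blob(w,'cap_large',w['tcp'][2]-1.7+7)
s=robot.get_image('side'); c=proj(s,[615,268,90]);x,y=map(int,c)
im=cv2.resize(s['frame'][y-40:y+40,x-50:x+50],(500,400),interpolation=cv2.INTER_CUBIC)
save(s,'s6.png',np.hstack([im,w['frame'][:400,170:470]]))
E
```

```text
[615.91460284 268.49582671 106.61387087] 52.24350556942424
cap_large 0.58 [320.4 269.6] P [616.6 268.7] dia~ 55.4
```

View pics/s6.png

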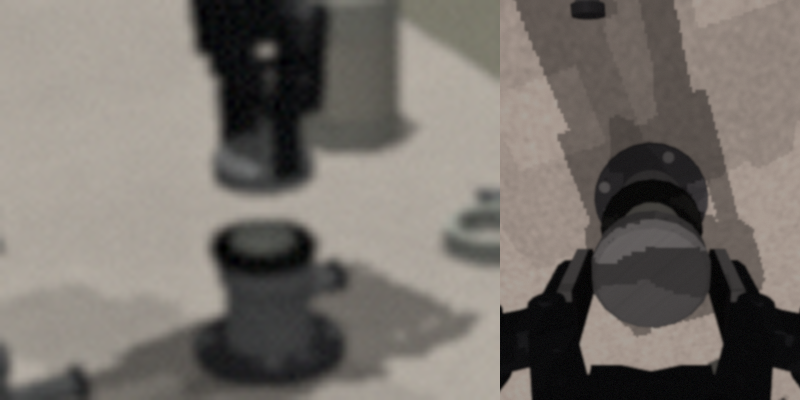

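The cap is level and above the ring. Lowering it.

Emit:
jog_arm(deltas=[0.1,0,0.8,0,0,0,1,0.1,0,1.6,0,0,0,1,0.1,0,2.3,0,0,0,1,0.1,0,2.8,0,0,0,1,0.1,0,3.1,0,0,0,1,0.1,0,3.3,0,0,0,1,0.1,0,3.3,0,0,0,1,0.1,0,3.3,0,0,0,1])

```text
time_s: 19.05
tcp_pos: [614.8, 269.6, 73.7]
eef_rot: [0.0, 0.0, 1.0, 0.0]
ft_force: [0.3, 0.3, -1.4]
grip_width: 52.1
finger_force: 63.2
```

Emit:
jog_arm(deltas=[0,0,0.15,0,0,0,1,0,0,0.15,0,0,0,1,0,0,0.15,0,0,0,0.3,0,0,0.15,0,0,0,0.2,0,0,0.1,0,0,0,0,0,0,-0.2,0,0,0,0,0,0,-2,0,0,0,0,0,0,-6,0,0,0,0,0,0,-10,0,0,0,0,0,0,-13,0,0,0,0,0,0,-13,0,0,0,0,0,0,-13,0,0,0,0])

```text
time_s: 20.25
tcp_pos: [615.3, 269.8, 206.0]
eef_rot: [0.002, 0.0, 1.0, 0.001]
ft_force: [-0.2, -0.3, -0.9]
grip_width: 85.8
finger_force: 0.0
```

```bash
python3 - <<'E'
from h import *
w=wrist(); print(w['tcp'])
blob(w,'cap_large',77); blob(w,'ring_large',65)
s=robot.get_image('side'); c=proj(s,[615,268,70]);x,y=map(int,c)
im=cv2.resize(s['frame'][y-40:y+40,x-50:x+50],(500,400),interpolation=cv2.INTER_CUBIC)
save(s,'s7.png',np.hstack([im,w['frame'][:400,170:470]]))
E
```

```text
[615.33446547 269.78896685 206.03003421]
cap_large 0.69 [320.  188.2] P [615.7 269.7] dia~ 55.2
ring_large 0.79 [314.6 168. ] P [601.2 265. ] dia~ 37.2
```

View pics/s7.png

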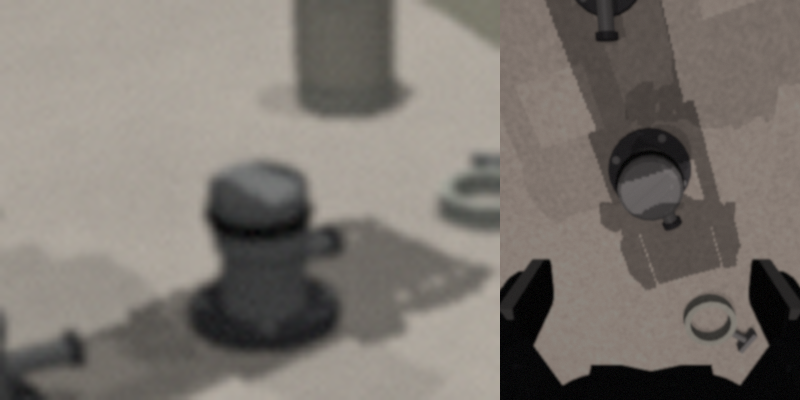

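The large stack is seated, level and centred. Next I'll measure the medium port.

Emit:
jog_arm(deltas=[17.7,-4,0.5,0,0,0,0,17.7,-4,0.5,0,0,0,0,17.7,-4,0.5,0,0,0,0,17.7,-4,0.5,0,0,0,0,17.7,-4,0.5,0,0,0,0,17.7,-4,0.5,0,0,0,0,17.7,-4,0.5,0,0,0,0])

```text
time_s: 21.15
tcp_pos: [438.2, 229.7, 198.2]
eef_rot: [-0.0, 0.0, 1.0, -0.0]
ft_force: [0.3, -0.4, 0.4]
grip_width: 85.5
finger_force: 0.0
```

```bash
python3 f.py w8.png 438.5 230 | grep -v top; sed -i '/top/d' f.py; sed -i '$d' f.py; python3 f.py w9.png 438.5 230
```

```text
[438.18485599 229.68519957 198.24891915]
[320.69802137 185.7184174 ]
(array([319.90065147, 183.24104235]), array([ 26,  25,  29,  27, 614], dtype=int32), array([436.28823685, 229.31454061,  60.        ]))
(array([320.07062147, 183.55225989]), array([ 25,  24,  31,  30, 708], dtype=int32), array([436.56556455, 229.46061765,  60.        ]))
(array([320.12993631, 183.70063694]), array([ 24,  24,  33,  31, 785], dtype=int32), array([436.69783046, 229.51157493,  60.        ]))
[438.45204073 229.73259515 198.36868733]
[320.63795387 185.39867168]
```

Emit:
jog_arm(deltas=[-0.4,-60.1,4.8,0,0,0,0,-0.4,-60.1,4.8,0,0,0,0,-0.4,-60.1,4.8,0,0,0,0,-0.4,-60.1,4.8,0,0,0,0,-0.4,-60.1,4.8,0,0,0,0,-0.4,-60.1,4.8,0,0,0,0,-0.4,-60.1,4.8,0,0,0,0,-0.4,-60.1,4.8,0,0,0,0,-0.4,-60.1,4.8,0,0,0,0,-0.4,-60.1,4.8,0,0,0,0,-0.4,-60.1,4.8,0,0,0,0,-0.4,-60.1,4.8,0,0,0,0])

```text
time_s: 22.5
tcp_pos: [441.2, -371.3, 150.3]
eef_rot: [0.0, 0.001, 1.0, 0.0]
ft_force: [1.2, -0.1, 0.6]
grip_width: 85.5
finger_force: 0.0
```

```bash
python3 c.py ring_medium 11
```

```text
[ 441.16911288 -371.30877468  150.27106637]
ring_medium 0.63 [321.4 185.6] P [ 441.7 -370.3] dia~ 44.4
ring_medium 0.55 [495. 163.] P [ 422. -223.] dia~ 39.8
[ 440.52712277 -373.98394915  149.45618322]
ring_medium 0.73 [324.5 186.7] P [ 441.6 -370.5] dia~ 43.4
```

Emit:
jog_arm(deltas=[-0.1,0.25,4,0,0,0,0,-0.1,0.25,9,0,0,0,0,-0.1,0.25,12,0,0,0,0,-0.1,0.25,13.5,0,0,0,0,-0.1,0.25,14.2,0,0,0,0,-0.1,0.25,14.6,0,0,0,0,-0.1,0.25,14.6,0,0,0,0,-0.1,0.25,14.6,0,0,0,0])

```text
time_s: 23.5
tcp_pos: [443.3, -367.0, 6.5]
eef_rot: [0.001, 0.0, 1.0, -0.001]
ft_force: [-0.1, -0.5, 0.5]
grip_width: 85.6
finger_force: 0.0
```

Emit:
jog_arm(deltas=[0.1,-0.25,0.4,0,0,0,0,0.1,-0.25,0.5,0,0,0,0,0.1,-0.25,0.5,0,0,0,0.4,0.1,-0.25,0.5,0,0,0,1,0.1,-0.25,0.5,0,0,0,1,0.1,-0.25,0.5,0,0,0,1,0.1,-0.25,0.5,0,0,0,1,0.1,-0.25,0.5,0,0,0,1,0.1,-0.25,0.5,0,0,0,1,0.1,-0.25,0.5,0,0,0,1,0.1,-0.25,0.5,0,0,0,1,0.1,-0.25,0.5,0,0,0,1], newtons=40)

```text
time_s: 24.7
tcp_pos: [441.5, -368.8, 0.0]
eef_rot: [0.0, 0.0, 1.0, -0.0]
ft_force: [0.1, 0.4, 4.5]
grip_width: 43.3
finger_force: 40.7
```

Emit:
jog_arm(deltas=[0,0,-2,0,0,0,1,0,0,-6,0,0,0,1,0,0,-10,0,0,0,1,0,2.5,-13,0,0,0,1,0.1,6.5,-15,0,0,0,1,0.1,11,-15,0,0,0,1,0.2,15.5,-15,0,0,0,1,0.2,20,-15,0,0,0,1,0.3,24.5,-15,0,0,0,1,0.3,29,-15,0,0,0,1,0.4,33.5,-15,0,0,0,1,0.4,38,-15,0,0,0,1])

```text
time_s: 25.9
tcp_pos: [436.2, 13.4, 148.7]
eef_rot: [-0.001, 0.0, 1.0, 0.0]
ft_force: [0.9, 0.3, -1.0]
grip_width: 43.1
finger_force: 40.8
```

Emit:
jog_arm(deltas=[0,4.5,0,0,0,0,1,0,9,0,0,0,0,1,0,13,0,0,0,0,1,0.1,17,0,0,0,0,1,0.1,20,1,0,0,0,1,0.1,21.5,2,0,0,0,1,0.1,21.8,3,0,0,0,1,0.1,21.8,4.5,0,0,0,1,0.1,21.8,6,0,0,0,1,0.1,21.8,6.5,0,0,0,1,0.1,21.8,6.5,0,0,0,1,0.1,21.8,6.5,0,0,0,1])

```text
time_s: 27.1
tcp_pos: [436.9, 229.1, 84.8]
eef_rot: [0.0, 0.001, 1.0, 0.0]
ft_force: [-0.3, 0.4, -0.5]
grip_width: 43.1
finger_force: 40.8
```

```bash
python3 - <<'E'
from h import *
w=wrist(); print(w['tcp'],robot.sense()['grip_width'])
blob(w,'ring_medium',w['tcp'][2]+11)
s=robot.get_image('side'); c=proj(s,[437,229,70]);x,y=map(int,c)
im=cv2.resize(s['frame'][y-40:y+40,x-50:x+50],(500,400),interpolation=cv2.INTER_CUBIC)
save(s,'s10.png',np.hstack([im,w['frame'][:400,170:470]]))
E
```

```text
[436.86546892 229.08839216  84.80863402] 42.891229640564774
ring_medium 0.6 [320.4 275.2] P [437.1 229.3] dia~ 44.5
```

View pics/s10.png

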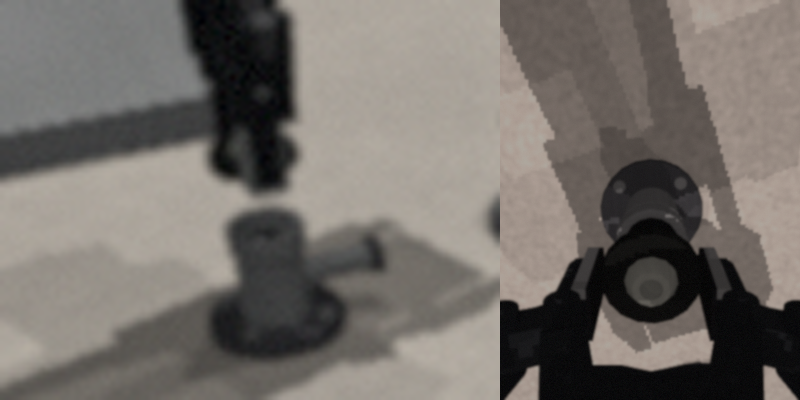

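Ring_medium is held level and centred over the port. Lowering it.

Emit:
jog_arm(deltas=[0,0,0.8,0,0,0,1,0,0,1.5,0,0,0,1,0,0,2.1,0,0,0,1,0,0,2.5,0,0,0,1,0,0,2.8,0,0,0,1,0,0,2.9,0,0,0,1,0,0,2.9,0,0,0,1,0,0,2.9,0,0,0,1])

```text
time_s: 28.05
tcp_pos: [436.7, 229.6, 55.8]
eef_rot: [0.0, 0.0, 1.0, 0.0]
ft_force: [0.5, -1.2, -0.4]
grip_width: 43.0
finger_force: 40.8
```

Emit:
jog_arm(deltas=[0,0,0.15,0,0,0,1,0,0,0.15,0,0,0,0.4,0,0,0.15,0,0,0,0.3,0,0,0.15,0,0,0,0.1,0,0,0.1,0,0,0,0,0,0,-0.2,0,0,0,0,0,0,-2,0,0,0,0,0,0,-6,0,0,0,0,0,0,-11,0,0,0,0,0,0,-15,0,0,0,0,0,0,-15,0,0,0,0,0,0,-15,0,0,0,0])

```text
time_s: 29.25
tcp_pos: [437.2, 229.8, 207.3]
eef_rot: [0.002, 0.0, 1.0, 0.001]
ft_force: [0.1, 0.8, -1.6]
grip_width: 85.6
finger_force: 0.0
```

```bash
python3 - <<'E'
from h import *
w=wrist(); print(w['tcp'])
blob(w,'ring_medium',65)
s=robot.get_image('side'); c=proj(s,[437,229,60]);x,y=map(int,c)
im=cv2.resize(s['frame'][y-40:y+40,x-50:x+50],(500,400),interpolation=cv2.INTER_CUBIC)
save(s,'s11.png',np.hstack([im,w['frame'][:400,170:470]]))
E
```

```text
[437.22220685 229.79736385 207.25697748]
ring_medium 0.57 [320.4 183.5] P [437.1 230. ] dia~ 43.4
```

View pics/s11.png

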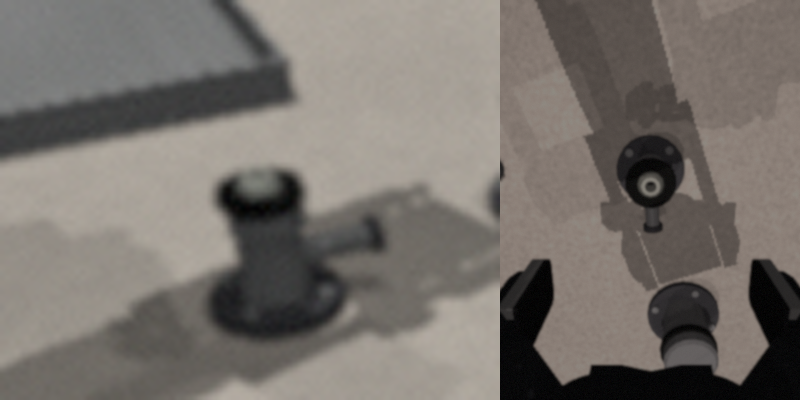

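Ring_medium is seated level. On to cap_medium.

Emit:
jog_arm(deltas=[-15.3,-44.7,5.5,0,0,0,0,-15.3,-44.7,5.5,0,0,0,0,-15.3,-44.7,5.5,0,0,0,0,-15.3,-44.7,5.5,0,0,0,0,-15.3,-44.7,5.5,0,0,0,0,-15.3,-44.7,5.5,0,0,0,0,-15.3,-44.7,5.5,0,0,0,0,-15.3,-44.7,5.5,0,0,0,0,-15.3,-44.7,5.5,0,0,0,0,-15.3,-44.7,5.5,0,0,0,0,-15.3,-44.7,5.5,0,0,0,0,-15.3,-44.7,5.5,0,0,0,0])

```text
time_s: 30.6
tcp_pos: [588.2, -217.2, 148.4]
eef_rot: [-0.002, 0.001, 1.0, 0.001]
ft_force: [-0.2, 1.2, 0.2]
grip_width: 85.7
finger_force: 0.0
```

```bash
sleep 0; python3 c.py cap_medium 7
```

```text
[ 588.1963083  -217.18552599  148.37652304]
cap_medium 0.58 [322.1 187.1] P [ 590.2 -215.3] dia~ 39.7
[ 588.59158406 -216.21497042  149.53354179]
cap_medium 0.93 [320.8 186.3] P [ 590.4 -215.6] dia~ 40.7
```

Emit:
jog_arm(deltas=[-0.2,0.1,4,0,0,0,0,-0.2,0.1,9,0,0,0,0,-0.2,0.1,12,0,0,0,0,-0.2,0.1,13.5,0,0,0,0,-0.2,0.1,14.2,0,0,0,0,-0.2,0.1,14.5,0,0,0,0,-0.2,0.1,14.5,0,0,0,0,-0.2,0.1,14.5,0,0,0,0,-0.2,0.1,14.5,0,0,0,0])

```text
time_s: 31.7
tcp_pos: [592.4, -217.1, 7.4]
eef_rot: [0.001, 0.0, 1.0, -0.001]
ft_force: [0.8, 0.5, 0.2]
grip_width: 85.5
finger_force: 0.0
```

Emit:
jog_arm(deltas=[0.15,0.15,0.4,0,0,0,0,0.15,0.15,0.4,0,0,0,0.2,0.15,0.15,0.4,0,0,0,0.4,0.15,0.15,0.4,0,0,0,1,0.15,0.15,0.4,0,0,0,1,0.15,0.15,0.4,0,0,0,1,0.15,0.15,0.4,0,0,0,1,0.15,0.15,0.4,0,0,0,1,0.15,0.15,0.4,0,0,0,1,0.15,0.15,0.4,0,0,0,1,0.15,0.15,0.4,0,0,0,1,0.15,0.15,0.4,0,0,0,1], newtons=60)

```text
time_s: 32.9
tcp_pos: [590.2, -215.2, 2.1]
eef_rot: [0.0, 0.0, 1.0, -0.0]
ft_force: [-0.6, -0.5, 3.9]
grip_width: 37.5
finger_force: 60.5
```

Emit:
jog_arm(deltas=[0,0,-2,0,0,0,1,0,0,-6,0,0,0,1,0,0,-10,0,0,0,1,0.9,2.5,-13,0,0,0,1,2.2,6.5,-15,0,0,0,1,3.8,11,-15,0,0,0,1,5.3,15.5,-15,0,0,0,1,6.9,20,-15,0,0,0,1,8.4,24.5,-15,0,0,0,1,10,29,-15,0,0,0,1,11.5,33.5,-15,0,0,0,1,13,37.5,-15,0,0,0,1])

```text
time_s: 34.1
tcp_pos: [457.9, 161.7, 150.3]
eef_rot: [-0.001, 0.0, 1.0, -0.0]
ft_force: [0.4, 0.2, -0.6]
grip_width: 37.3
finger_force: 60.2
```

Emit:
jog_arm(deltas=[1.2,3.5,0,0,0,0,1,2,6,0.5,0,0,0,1,2.3,7,1.5,0,0,0,1,2.3,7,3,0,0,0,1,2.3,7,4,0,0,0,1,2.3,7,4.5,0,0,0,1,2.3,7,4.5,0,0,0,1,2.3,7,4.5,0,0,0,1])

```text
time_s: 34.9
tcp_pos: [437.5, 229.4, 106.7]
eef_rot: [0.0, 0.001, 1.0, -0.0]
ft_force: [0.6, -0.6, -0.7]
grip_width: 37.5
finger_force: 60.3
```

```bash
python3 - <<'E'
from h import *
for i in range(2):
    w=wrist(); print(w['tcp'],robot.sense()['grip_width'])
    blob(w,'cap_medium',w['tcp'][2]-2.1+7)
E
```

```text
[437.48811149 229.37701801 106.66830378] 37.58134655677542
cap_medium 0.93 [320.6 268.1] P [437.6 229.7] dia~ 41.0
[437.7504934  229.7945808  107.32822256] 37.42879280643588
cap_medium 0.96 [320.4 267.9] P [437.8 230. ] dia~ 41.1
cap_medium 0.43 [350.3 356.7] P [487.9 245. ] dia~ 20.4
```

Emit:
jog_arm(deltas=[0.05,0,0.8,0,0,0,1,0.05,0,1.6,0,0,0,1,0.05,0,2.3,0,0,0,1,0.05,0,2.8,0,0,0,1,0.05,0,3.1,0,0,0,1,0.05,0,3.3,0,0,0,1,0.05,0,3.3,0,0,0,1,0.05,0,3.3,0,0,0,1])

```text
time_s: 35.9
tcp_pos: [436.7, 230.1, 73.9]
eef_rot: [0.0, 0.0, 1.0, 0.0]
ft_force: [-0.2, -0.9, 0.3]
grip_width: 37.2
finger_force: 60.3
```

Emit:
jog_arm(deltas=[0,0,0.15,0,0,0,1,0,0,0.15,0,0,0,1,0,0,0.15,0,0,0,0.4,0,0,0.15,0,0,0,0.3,0,0,0.1,0,0,0,0,0,0,-0.2,0,0,0,0,0,0,-2,0,0,0,0,0,0,-6,0,0,0,0,0,0,-10,0,0,0,0,0,0,-13,0,0,0,0,0,0,-13,0,0,0,0,0,0,-13,0,0,0,0])

```text
time_s: 37.1
tcp_pos: [437.0, 230.2, 204.6]
eef_rot: [0.001, 0.0, 1.0, 0.0]
ft_force: [-0.6, -0.5, -0.1]
grip_width: 85.7
finger_force: 0.0
```

```bash
python3 - <<'E'
from h import *
w=wrist(); print(w['tcp'])
blob(w,'cap_medium',77); blob(w,'cap_large',77)
s=robot.get_image('side'); c=proj(s,[437,229,60]);x,y=map(int,c)
im=cv2.resize(s['frame'][y-50:y+40,x-30:x+85],(500,400),interpolation=cv2.INTER_CUBIC)
save(s,'s12.png',np.hstack([im,w['frame'][:400,170:470]]))
E
```

```text
[436.96348032 230.21370139 204.62612467]
cap_medium 0.71 [320.5 188.3] P [436.8 230.5] dia~ 40.3
```

View pics/s12.png

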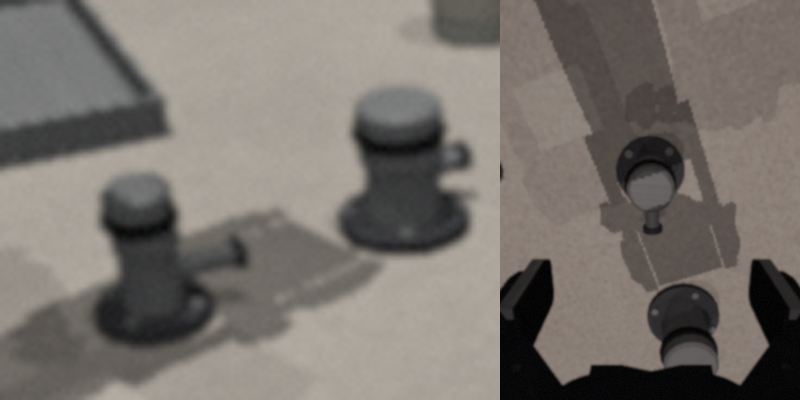

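Both stacks are seated, level and centred, and the gripper is clear of everything, so I'm handing in.

```bash
python3 -c "
from workcell import robot
print(robot.finish_job())"
```

```text
the job is handed in; nothing more can be done
None
```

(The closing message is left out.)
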